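Grease the slide carriage at its service mark

TASK

Slide the grey carriage along its rods until its red mark sits under the pointer tip. Then take the orange push-type grease gun from its stand, press its coupler squarely onto the carriage's tilted brass grease nipple until it snaps home, and push the barrel on against its spring to at least half of its stroke. Finish while still holding the gun pressed in like that, the mark still under the pointer, and leave the tools and the packet lying around undisturbed.

Things in the scene. Friction and masses are not known exactly. Their poses are not given: they have to be found in the camera images.
- slide_base: Fixed steel base plate of the slide, 135 x 250 x 14 mm with end blocks up to 42 mm high; the carriage travels along its y axis. Origin on the bench, in the middle of the slide; z is up, +x is the side of the pointer's post and -x the side to which the nipple leans.
- carriage: Grey carriage on two rods, a block 86 x 110 mm (x, y) whose top is 62 mm above the bench, with the tab, the mark and the nipple on it. It slides along the base's y, 110 mm at most, stays where it is left and takes about 7 N to move. Origin on the bench level under the block's centre, axes as the base's.
- grip_tab (a point): Grip point of the black tab that stands on the carriage's top: tab 14 mm thick along the slide's y, 24 mm wide along x, 36 mm tall (from 62 to 98 mm above the bench); this point is on its centre line, 88 mm above the bench. Pinch it from above with the fingers closing along the slide's y and drag the carriage. The nipple stands 68 mm from it towards the slide's -y.
- mark (a point): Centre of the red dot (7 mm) in a white disc (16 mm) on the carriage's top, 40 mm towards the slide's +x and 38 mm towards its -y from the tab.
- pointer_tip (a point): Tip of the fixed yellow-pointed needle, 67 mm above the bench (5 mm above the carriage's top), on an arm from a post behind the carriage (97 mm high at most). Its place along the slide differs from start to start; the mark can always be brought under it by moving the carriage towards +y of the slide.
- nipple_top (a point): Centre of the top of the brass button-head grease nipple, which is fixed on the carriage. This point's z axis is the nipple's axis, pointing out of it, leaning 25 degrees from vertical towards the slide's -x. Measured back along that axis from here: head 14 mm diameter with a coned top from 0 to 8 mm, neck 9 mm diameter from 8 to 20 mm, then a boss; 30 mm back it meets the carriage's top.
- gun_stand: Fixed grey cup on a round foot of 72 mm, in which the gun stands upright, mouth down: cup 42 mm outside, 33 mm inside, 28 mm tall, inner floor 6 mm above the bench. Origin on the bench under its centre.
- grease_gun: Loose orange grease gun, 131 mm long, 0.24 kg. Origin at the centre of the coupler's mouth when the spring is extended; z runs along the gun from the mouth to its rear cap. Barrel of square section 28 x 28 mm (sides along its x and y) from 48 to 126 mm along z, then a small round cap; the steel coupler (28 mm diameter) covers 0 to 32 mm, then a thin rod.
- gun_grip (a point): Point on the barrel's axis 100 mm from the mouth (31 mm below the rear end): a good place to grip, fingers closing along the barrel's x or y, pointing towards the mouth.
- gun_mouth (a point): Centre of the coupler's open mouth, which moves with the coupler: a funnel 22 mm wide at the mouth, narrowing within 3.5 mm to a bore of 16.4 mm.
- gun_seat (a point): Centre of the coupler bore's closed end, 15 mm inside the mouth. It meets nipple_top when the coupler is home: four sprung balls 6 mm inside the mouth ride over the nipple's head (about 5 N) and snap in behind it. With the gun on the nipple's axis the balls meet the head when the mouth is about 6 mm past the nipple's top, and it is home at 15 mm.
- gun_coupler (a joint): How far the coupler is pushed into the barrel, 0 (spring extended) to 0.012 m (bottomed); half stroke is 0.006. The spring needs 12 N to start and 17 N at the end, so that the coupler snaps onto the nipple before the barrel begins to move on. 14 mm of the 12 mm thick rod show between coupler and barrel at 0, 2 mm when bottomed.
- pliers_spring: Bystander: small steel pliers, 118 x 49 x 10 mm, lying on the bench. Origin under its centre.
- driver_gold: Bystander: small gold screwdriver, 76 x 14 x 14 mm, lying on the bench. Origin under its centre.
- screw_packet: Bystander: small yellow packet, 30 x 54 x 12 mm, on the bench. Origin under its centre.
- pliers_nose: Bystander: steel long-nose pliers, 154 x 54 x 12 mm, lying on the bench. Origin under its centre.
Mind the look-alikes: they are no part of the job. Of the things that look like the grease_gun, the middle-sized one is meant.

How it is judged (in metres and radians):
On the way, in this order (a step that is already met when the one before it is completed fails the run):
1. the red mark has been brought under the pointer tip (horizontal distance between mark and pointer_tip below 0.004 m), for 0.2 s.
2. the coupler has snapped home on the nipple, squarely (distance between gun_seat and nipple_top below 0.003 m and z of gun_seat in the frame of nipple_top below 0.0015 m and angle between the z axis of grease_gun and the z axis of nipple_top, either way round below 0.14 rad), for 0.05 s.
At the end, for the whole second after the job is handed in: Mark within 4 mm of the pointer tip seen from above; coupler home on the nipple (seat within 3 mm of its top, 1.5 mm along the axis), gun within 8 degrees of the nipple's axis; barrel pushed at least 5.5 mm down on its spring, coupler bearing on the nipple with over 5 N, gun held by the fingers (all of step 2 and horizontal distance between mark and pointer_tip below 0.004 m and value of joint gun_coupler above 0.0055 m and contact force between grease_gun and carriage above 5 N and contact force between the fingers and grease_gun above 3 N); the arm keeps its last pose, push and grip.
It fails at once if the pliers spring is moved more than 3 cm (distance of pliers_spring from where it was at the start of the episode above 0.03 m).
It fails at once if the driver gold is moved more than 3 cm (distance of driver_gold from where it was at the start of the episode above 0.03 m).
It fails at once if the screw packet is moved more than 3 cm (distance of screw_packet from where it was at the start of the episode above 0.03 m).
It fails at once if the pliers nose is moved more than 3 cm (distance of pliers_nose from where it was at the start of the episode above 0.03 m).
It also fails if it takes over 48 s, if anything falls off the work surface, if the arm or the gripper's body presses on something with over 40 N, if the wrist force passes 120 N, or if a joint passes its speed limit or range.

ROBOT

A 7-joint arm with a two-finger parallel gripper is mounted at the origin on a cart in front of the work surface, level with it; the furniture and walls round the work are solid. World frame = base frame: x ahead of the robot, y to its left, z up, the work surface at z = 0. Lengths are in m, angles in degrees, forces in N, time in s.
With the tool pointing down it reaches from about 0.425 to 0.875 m from the base axis. Payload 4.7 kg.
Tool frame: the origin (TCP) lies at the very end of the fingers, on their centre line; the grasp point (between the pads) lies 19 mm behind it; z points along the fingers, y is the direction in which the jaws open and shut (so a half turn about z gives the same grasp; the last joint's range is limited). The gripper opens to 87 mm and grips with 3 to 60 N. Pads are 19 mm wide; open, the fingers measure 117 mm over their backs; the gripper's body (75 mm by 190 mm) begins 51 mm behind the grasp point.
Start: joints at [69.506, 18.392, -4.016, 83.108, 1.295, 78.541, -3.26], TCP at [0.236, -0.606, 0.223] pointing down, gripper open.
Joint ranges: [-163.93, 163.93], [-17.29, 119.83], [-79.2, 71.16], [3.27, 140.29], [-89.18, 269.18], [5.43, 117.66], [-154.24, 154.24]. Speed limits (degrees/s): [147.25, 147.25, 180, 180, 180, 180, 180].

INTERFACE

Orientations are given as [roll, pitch, yaw] about the fixed x, y, z axes, in that order (R = Rz(yaw) Ry(pitch) Rx(roll)).
In Python, from cell import * gives the robot as it stands.
- The arm moves only by the tool drive_tool, never from a script. Its argument "moves" is text: rows parted by semicolons, each of 5 numbers parted by spaces: the shift along the tool's x, y, z in m, then the turn about the tool's z in degrees, then the gripper's target within -1 to 1 (fully open at 1, half-way at 0, shut at -1). In form: x y z yaw fingers; .... A call has exactly 8 rows; each row is the pose to reach, as a shift and turn from the pose commanded when the call began, along the tool's axes at that moment; what a row does not reach only later rows make up. A row lasts 1/10 s, in which the tool goes at most 50 mm and 8.59 degrees, less where a joint would pass 70% of its speed; a pose out of reach is approached as far as the arm can. A call with a gripper value outside its range is refused whole. The fingers move at their own pace and stop on an object; "grip_force" is the grip in N (left out, the last holds). Time passes only in rows, so rows that repeat a pose let the fingers close, or fill a call up. It gives the time, the measured TCP pose, the force and the opening at its end, in the units of the state.
- get_obs(): the state, without advancing time (a new reading comes with each control period).
- read_camera(name): name is "scene" or "top" or "wrist"; returns (picture, depth): 480x640x3 uint8, red, green, blue; 480x640 float32, m along the optical axis (not along the pixel's ray), 0 where there is no reading.
- calibration(name): a dict with "intrinsics" (3x3 intrinsics, pixels), "cam_to_world" (4x4, takes a point from camera to world coordinates); the wrist camera has in their place "T_tool_cam" (4x4, takes a point from camera to tool coordinates, whose origin is the TCP and whose axes are the flange's). Camera axes: x right, y up, looking along -z (the intrinsics and any distortion apply to the point x, -y, -z); pixel columns grow to the right and rows downward; lengths in m; the calibration is good to about 2 mm. A picture is of the moment at which its call begins: read the wrist's pose just before it. calibration takes no time and is no camera call.
- sign_off(): hands the job in, once; it reports no verdict.
Trained networks look in the newest picture that a camera, given by its name, has taken for a name from the list of things; names that differ only in an ending like _2 or _b are one class to them, and where a whole thing is asked for, a point or a joint stands for the part that bears it (a point fixed in the world has none). Each returns a list of dicts, best first, with "conf" (0 to 1); they miss things now and then, are a little off and sometimes report something else, mostly with a low value. They report only what shows in the picture. A call takes as long as a camera call. They do not tell look-alikes from the thing itself.
- search_frame(camera, name): "uv" ([column, row] in pixels, amid what is visible of it).
- pinpoint(camera, name): "uv" ([column, row] in pixels: a listed point, or the origin of a listed thing).
The state is a dict: "time_s": time; "qpos": joint angles; "joint_velocities": joint speeds; "effort": joint torques, N m; "tool_pos": TCP position; "tool_rot": TCP orientation; "force": force on the tool from outside, world axes, zero at the start; "wrist_torque": the same for the moment, N m; "grip_width": finger opening in m.
Only numpy, scipy, OpenCV 4.12 (cv2) and the standard library are available. Lean on these libraries where they do the work, as an engineer would, in place of code of your own. Each camera call takes 0.05 s, during which the arm holds its last target. There are 200 camera calls.

## Working session

There is one attempt and no reset: what is moved stays moved. The work goes in short steps, Python scripts to look and compute and a tool call to move; the robot and the scene stay as the last step left them, time stands still between calls to the robot, and variables do not carry over. Pictures are saved under pics/ and viewed, about 8 in all and at most 12, crops included, and the job is handed in when it is done.

Besides the shell and the picture viewer there is one more tool, called after "Call:" as name(argument=value, ...) on one line, values as JSON. drive_tool: Moves the arm, as the interface text tells. Its arguments: {"type":"object","properties":{"moves":{"type":"string"},"grip_force":{"type":"number"}},"required":["moves"]}

```bash
ls; mkdir -p pics
cat > h.py <<'E'
from cell import *
import numpy as np, cv2
from scipy.spatial.transform import Rotation as R
def pose():
    o=get_obs(); T=np.eye(4); T[:3,3]=o["tool_pos"]; r=np.array(o["tool_rot"])
    T[:3,:3]=R.from_euler('xyz',r,degrees=True).as_matrix() if r.size==3 else r
    return T
def cam(name,T=None):
    c=calibration(name); K=np.array(c["intrinsics"])
    M=np.array(c["cam_to_world"]) if "cam_to_world" in c else T@np.array(c["T_tool_cam"])
    return K,M,c
def ray(uv,K,M):
    d=np.array([(uv[0]-K[0,2])/K[0,0],-(uv[1]-K[1,2])/K[1,1],-1.])
    return M[:3,3],M[:3,:3]@d
def atz(uv,z,K,M):
    o,d=ray(uv,K,M); return o+d*(z-o[2])/d[2]
def atd(uv,dep,K,M):
    o,d=ray(uv,K,M); return o+d*dep
def proj(p,K,M):
    q=np.linalg.inv(M)@np.append(p,1); return np.array([K[0,0]*q[0]/-q[2]+K[0,2],K[1,1]*(-q[1])/-q[2]+K[1,2]])
E
python3 - <<'E'
from h import *
np.set_printoptions(precision=4,suppress=True)
print(get_obs())
for n in ["scene","top"]:
    p,d=read_camera(n); cv2.imwrite(f"pics/{n}0.png",p[:,:,::-1])
    K,M,c=cam(n); print(n,c)
    for t in ["grip_tab","mark","pointer_tip","nipple_top","grease_gun","gun_stand","gun_grip","slide_base","carriage"]:
        for r in pinpoint(n,t)[:4]: 
            u=r["uv"]; dd=d[int(u[1]),int(u[0])]; print(t,r["conf"],np.round(u),atd(u,dd,K,M) if dd>0 else None)
print(calibration("wrist"))
E
```

```text
pics
{'time_s': 0.0, 'qpos': array([69.5054, 18.4376, -4.0159, 83.1763,  1.2946, 78.5397, -3.2606]), 'joint_velocities': array([-0.0415, -0.0142, -0.0152,  0.0188, -0.0094,  0.0397,  0.0703]), 'effort': array([  0.0004, -49.1287,  -0.4036, -31.253 ,  -0.0639,   0.0438,
         0.0002]), 'tool_pos': array([ 0.2359, -0.6051,  0.2215]), 'tool_rot': array([-179.8916,    0.0053,   21.304 ]), 'force': array([ 0.1096, -0.0268,  0.2726]), 'wrist_torque': array([-0.022 ,  0.0301, -0.006 ]), 'grip_width': 0.08684626162981686}
scene {'intrinsics': array([[577.7846,   0.    , 325.5941],
       [  0.    , 577.7846, 246.7217],
       [  0.    ,   0.    ,   1.    ]]), 'cam_to_world': array([[-0.531 ,  0.6033, -0.5951, -0.2667],
       [-0.8473, -0.3728,  0.3782,  0.421 ],
       [ 0.0063,  0.705 ,  0.7091,  0.9847],
       [ 0.    ,  0.    ,  0.    ,  1.    ]])}
grip_tab 0.55 [392. 200.] [ 0.5361 -0.2752  0.0883]
mark 0.72 [418. 188.] [ 0.612  -0.4293  0.0034]
mark 0.64 [391. 194.] [ 0.5752 -0.3045  0.0648]
pointer_tip 0.6 [372. 205.] [ 0.6132 -0.2793  0.0119]
nipple_top 0.94 [420. 188.] [ 0.6142 
[... 1332 characters left out ...]
3 [226. 248.] [0.4657 0.1329 0.1256]
gun_stand 0.58 [234. 244.] [0.4835 0.1287 0.0349]
gun_grip 0.78 [194. 292.] [0.3638 0.1981 0.1691]
gun_grip 0.73 [223. 245.] [0.473  0.1379 0.1379]
gun_grip 0.47 [232. 280.] None
slide_base 0.83 [384. 219.] [ 0.5395 -0.2626  0.0525]
carriage 0.66 [398. 216.] [ 0.542  -0.2981  0.0659]
carriage 0.48 [188. 266.] [0.4312 0.2533 0.0157]
{'intrinsics': array([[407.4022,   0.    , 320.6463],
       [  0.    , 407.4022, 232.666 ],
       [  0.    ,   0.    ,   1.    ]]), 'T_tool_cam': array([[ 0.0003,  0.9588,  0.2841,  0.0783],
       [ 1.    , -0.0004,  0.0006,  0.0001],
       [ 0.0007,  0.2841, -0.9588, -0.1621],
       [ 0.    ,  0.    ,  0.    ,  1.    ]])}
```

Run:
```python
import cv2,numpy as np
a=cv2.imread("pics/scene0.png");b=cv2.imread("pics/top0.png")
s=cv2.resize(a[150:420,190:470],None,fx=1.42,fy=1.42,interpolation=cv2.INTER_CUBIC); t=cv2.resize(b[150:350,150:450],None,fx=2.6,fy=2.6,interpolation=cv2.INTER_CUBIC)
cv2.imwrite("pics/a.png",t); cv2.imwrite("pics/b.png",cv2.resize(a[150:420,190:470],None,fx=2.2,fy=2.2,interpolation=cv2.INTER_CUBIC))
```

```text
(no output)
```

View pics/a.png

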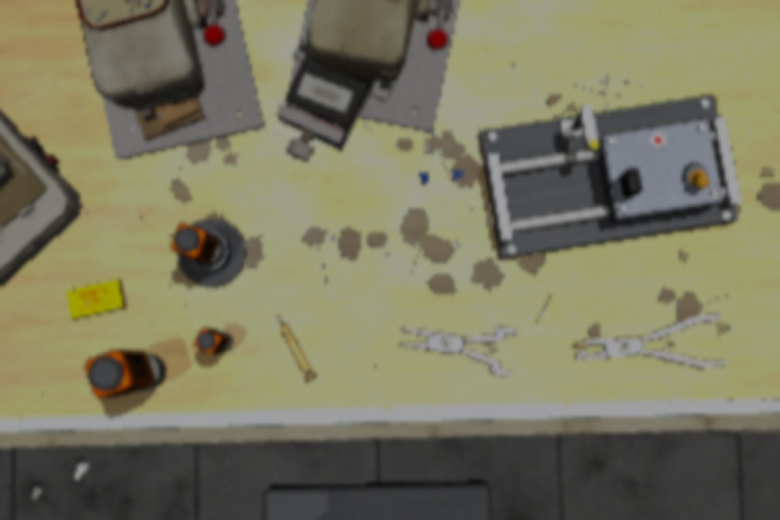

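View pics/b.png

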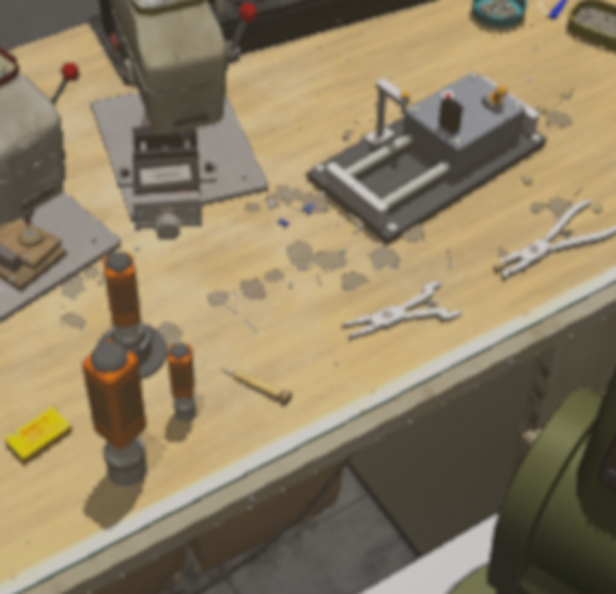

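The top view shows the slide at the right, turned about 9° with its +y to the left. The carriage is at its right end, with the mark at crop (658,140), the pointer at (595,145) and the nipple at (697,178). The middle-sized gun stands in the cup at crop (210,250). The large and small guns are at (115,370) and (210,342), nearer the robot.

I'll go over the carriage first.

Call:
drive_tool(moves="0.04 -0.02 0 4 0; 0.085 -0.042 0 8 0; 0.13 -0.065 0 11.9 0; 0.175 -0.087 0 11.9 0; 0.22 -0.11 0 11.9 0; 0.265 -0.132 0 11.9 0; 0.31 -0.155 0 11.9 0; 0.35 -0.175 0 11.9 0", grip_force=40)

```text
time_s: 1.8
tool_pos: [0.5001, -0.3133, 0.2229]
tool_rot: [180.0, -0.0, 9.4]
force: [0.8, -0.1, 0.7]
grip_width: 0.0445
```

Run:
```python
from h import *
np.set_printoptions(precision=4,suppress=True)
T=pose(); p,d=read_camera("wrist"); cv2.imwrite("pics/w1.png",p[:,:,::-1]); np.save("w1d.npy",d)
K,M,c=cam("wrist",T); o=get_obs(); print(o["tool_pos"],o["tool_rot"],o["grip_width"],o["time_s"])
Z={"grip_tab":.088,"mark":.062,"pointer_tip":.067,"nipple_top":.0892,"carriage":0}
for t,z in Z.items():
    for r in pinpoint("wrist",t)[:3]:
        u=r["uv"]; print(t,r["conf"],np.round(u,1),atz(u,z,K,M))
# heights around stand from top camera
pt,dt=read_camera("top"); K,M,c=cam("top")
v,u=np.mgrid[0:480:1,0:640:1]; q=np.stack([(u-K[0,2])/K[0,0],-(v-K[1,2])/K[1,1],-np.ones(u.shape)],-1)*dt[...,None]
w=q@M[:3,:3].T+M[:3,3]; np.save("topw.npy",w)
g=(dt>0)
for x in np.arange(.30,.72,.03):
    print(round(x,2),[ (lambda m: round(float(w[m][:,2].max())*1000) if m.any() else -1)(g&(abs(w[...,0]-x)<.015)&(abs(w[...,1]-y)<.015)) for y in np.arange(.30,-.2,-.03)])
```

```text
[ 0.5066 -0.304   0.223 ] [-179.7511   -0.3598   10.112 ] 0.043940899128605534 1.85
grip_tab 0.7 [279.1 165.7] [ 0.5355 -0.2768  0.088 ]
grip_tab 0.58 [241.6 107.4] [ 0.5713 -0.2455  0.088 ]
grip_tab 0.18 [367.6 193.4] [ 0.5261 -0.3441  0.088 ]
mark 0.7 [336.  113.1] [ 0.5784 -0.312   0.062 ]
mark 0.31 [296.2 306.8] [ 0.4127 -0.3061  0.062 ]
pointer_tip 0.57 [239.6 110. ] [ 0.5688 -0.2403  0.067 ]
nipple_top 0.82 [370.1 196.8] [ 0.5241 -0.3462  0.0892]
carriage 0.71 [330.7 143.3] [ 0.5515 -0.3141  0.    ]
carriage 0.52 [103.4 278.6] [ 0.3802 -0.1086  0.    ]
0.3 [5, 5, 6, 5, 5, 5, 4, 5, 8, 5, 4, 5, 4, 6, 6, 672, 690]
0.33 [5, 5, 7, 165, 5, 7, 6, 6, 7, 5, 6, 6, 7, 6, 6, 6, 676]
0.36 [5, 7, -1, 177, 174, 6, 6, 5, 13, 16, 7, 6, 5, 11, 13, 12, 651]
0.39 [6, 6, 5, 167, 165, 99, 102, 7, 14, 7, 6, 6, 10, 15, 14, 12, 9]
0.42 [8, 18, 18, 6, 7, 34, 6, 7, 7, 8, 6, 5, 6, 6, 6, 4, 8]
0.45 [13, 18, 18, 5, 9, 112, 28, 7, 6, 6, 5, 7, 5, 9, 8, 13, 9]
0.48 [53, 5, 7, 6, 10, 141, 140, 11, 5, 10, 9, 8, 9, 11, 6, 47, 30]
0.51 [68, 52, 7, 6, 6, 28, 29, 7, 8, 8, 8, 7, 9, 9, 5, 47, 37]
0.54 [75, 55, 5, 5, 9, 6, 6, 7, 6, 6, 6, 6, 6, 6, 10, 46, 36]
0.57 [64, 7, 21, 18, 9, 10, 11, 5, 58, 57, 58, 7, 7, 9, 9, 47, 36]
0.6 [36, 5, 22, 207, 204, 202, 22, 19, 62, 64, 62, 21, 19, 19, 7, 20, 19]
0.63 [6, 5, 23, 220, 222, 217, 229, 231, 62, 197, 206, 210, 211, 233, 6, 6, 6]
0.66 [5, 7, -1, 234, 234, 233, 230, 233, 59, 208, 219, 222, 222, 229, 6, 7, 4]
0.69 [6, 4, -1, 234, 230, 235, 197, 20, 28, 37, 234, 248, 248, 201, 140, 5, 9]
```

View pics/w1.png

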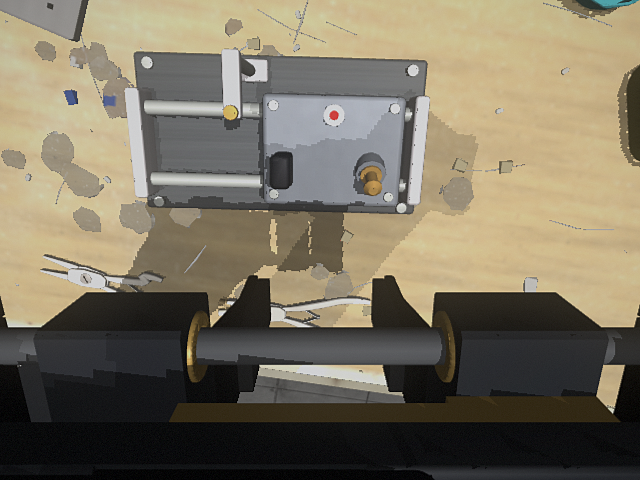

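The wrist view shows the mark at (334,115), the yellow tip at (231,112), the tab at (281,170) and the nipple top at (372,187). The arm was still settling when it was taken, so I'll measure again from colour blobs.

```bash
cat >> h.py <<'E'
def blob(hsv,lo,hi,near,rad):
    m=cv2.inRange(hsv,np.array(lo),np.array(hi)); yy,xx=np.mgrid[0:480,0:640]; m[(xx-near[0])**2+(yy-near[1])**2>rad**2]=0
    M=cv2.moments(m,True); return (M['m10']/M['m00'],M['m01']/M['m00'],M['m00']) if M['m00']>0 else None
E
python3 - <<'E'
from h import *
np.set_printoptions(precision=4,suppress=True)
T=pose(); p,d=read_camera("wrist"); cv2.imwrite("pics/w2.png",p[:,:,::-1])
K,M,c=cam("wrist",T); o=get_obs(); print(o["tool_pos"],o["tool_rot"],o["time_s"])
for t,z in {"grip_tab":.088,"mark":.062,"pointer_tip":.067,"nipple_top":.0892}.items():
    for r in pinpoint("wrist",t)[:2]: print(t,r["conf"],np.round(r["uv"],1),atz(r["uv"],z,K,M))
hsv=cv2.cvtColor(p,cv2.COLOR_RGB2HSV)
rd=blob(hsv,(0,150,120),(6,255,255),(330,125),60); print("red",rd,atz(rd,.062,K,M))
ye=blob(hsv,(18,120,100),(32,255,255),(235,120),40); print("yel",ye,atz(ye,.067,K,M))
# black tab top: depth based
v,u=np.mgrid[0:480,0:640]; q=np.stack([(u-K[0,2])/K[0,0],-(v-K[1,2])/K[1,1],-np.ones(u.shape)],-1)*d[...,None]
w=q@M[:3,:3].T+M[:3,3]
m=(d>0)&(abs(w[...,2]-.098)<.005)&(abs(w[...,0]-.535)<.03)&(abs(w[...,1]+.277)<.025); print("tab top",m.sum(),w[m].mean(0),w[m].min(0),w[m].max(0))
# yaw from carriage top rectangle and base
m=((d>0)&(abs(w[...,2]-.062)<.004)&(abs(w[...,0]-.55)<.09)&(abs(w[...,1]+.32)<.1))
r=cv2.minAreaRect((w[m][:,:2]*1000).astype(np.float32)); print(r)
m=((d>0)&(w[...,2]>.008)&(w[...,2]<.02)&(abs(w[...,0]-.55)<.12)&(abs(w[...,1]+.27)<.17))
r=cv2.minAreaRect((w[m][:,:2]*1000).astype(np.float32)); print(r)
E
```

```text
[ 0.4974 -0.3172  0.2225] [179.9726   0.0343   9.2263] 2.2
grip_tab 0.35 [334.6 109.5] [ 0.5777 -0.3139  0.088 ]
mark 0.94 [329.2 108.6] [ 0.578  -0.3106  0.062 ]
pointer_tip 0.7 [233.4 103.4] [ 0.5701 -0.2396  0.067 ]
pointer_tip 0.5 [366.2 188.5] [ 0.5232 -0.3493  0.067 ]
nipple_top 0.97 [367.2 188.7] [ 0.5268 -0.3469  0.0892]
nipple_top 0.3 [101.2 277.6] [ 0.4244 -0.1552  0.0892]
red (328.9016393442623, 110.19672131147541, 61.0) [ 0.5768 -0.3105  0.062 ]
yel (223.96913580246914, 107.25925925925925, 162.0) [ 0.5662 -0.2329  0.067 ]
tab top 661 [ 0.5326 -0.2785  0.0974] [ 0.5196 -0.2862  0.0933] [ 0.5443 -0.2706  0.1006]
((559.511474609375, -305.54901123046875), (108.77169799804688, 124.11392974853516), 7.722417831420898)
((550.2838134765625, -268.3790588378906), (135.3821258544922, 249.7767333984375), 7.912320613861084)
```

Call:
drive_tool(moves="0.02 -0.016 0 1.3 0; 0.041 -0.0325 0.02 1.3 0; 0.041 -0.0325 0.06 1.3 0; 0.041 -0.0325 0.1 1.3 0; 0.041 -0.0325 0.13 1.3 0; 0.041 -0.0325 0.151 1.3 0; 0.041 -0.0325 0.151 1.3 0; 0.041 -0.0325 0.151 1.3 0")

```text
time_s: 3.2
tool_pos: [0.5339, -0.277, 0.072]
tool_rot: [180.0, -0.0, 8.1]
force: [0.2, -0.1, 0.9]
grip_width: 0.0434
```

Call:
drive_tool(moves="0 0 0 0 -0.4; 0 0 0 0 -1; 0 0 0 0 -1; 0 0 0 0 -1; 0 0 0 0 -1; 0 0 0 0 -1; 0 0 0 0 -1; 0 0 0 0 -1")

```text
time_s: 4.0
tool_pos: [0.5342, -0.2778, 0.0721]
tool_rot: [179.9, -0.1, 8.1]
force: [0.8, -3.5, 2.1]
grip_width: 0.0137
```

Call:
drive_tool(moves="0 -0.012 0 0 -1; 0 -0.024 0 0 -1; 0 -0.036 0 0 -1; 0 -0.048 0 0 -1; 0 -0.06 0 0 -1; 0 -0.068 0 0 -1; 0 -0.068 0 0 -1; 0 -0.068 0 0 -1")

```text
time_s: 4.8
tool_pos: [0.5248, -0.2095, 0.0721]
tool_rot: [180.0, -0.1, 8.1]
force: [1.0, -2.7, 3.7]
grip_width: 0.0141
```

```bash
cat > look.py <<'E'
from h import *
import sys
np.set_printoptions(precision=4,suppress=True)
for k in range(2):
  T=pose(); p,d=read_camera("wrist"); K,M,c=cam("wrist",T)
o=get_obs(); print(o["tool_pos"],o["tool_rot"],o["time_s"],o["grip_width"],o["force"])
cv2.imwrite(f"pics/{sys.argv[1]}.png",p[:,:,::-1])
for t,z in {"mark":.062,"pointer_tip":.067,"nipple_top":.0892}.items():
    for r in pinpoint("wrist",t)[:2]: print(t,r["conf"],np.round(r["uv"],1),atz(r["uv"],z,K,M))
p3,d3=read_camera("top"); K3,M3,_=cam("top"); cv2.imwrite(f"pics/{sys.argv[1]}_top.png",p3[:,:,::-1])
for t,z in {"mark":.062,"pointer_tip":.067}.items():
    for r in pinpoint("top",t)[:2]: print("top",t,r["conf"],np.round(r["uv"],1),atz(r["uv"],z,K3,M3))
E
python3 look.py w3; python3 -c "
import cv2;a=cv2.imread('pics/w3.png');b=cv2.imread('pics/w3_top.png')
import numpy as np
c=cv2.resize(a[0:240,200:520],(800,600),interpolation=cv2.INTER_CUBIC);cv2.imwrite('pics/w3c.png',c)"
```

```text
[ 0.5247 -0.2095  0.0721] [179.9681  -0.061    8.097 ] 4.9 0.013935045157266013 [ 1.9032 -2.3068  4.7399]
mark 0.61 [409.  209.8] [ 0.5673 -0.2421  0.062 ]
pointer_tip 0.72 [406.  209.5] [ 0.5683 -0.2396  0.067 ]
top mark 0.41 [324.3 280.4] [ 0.3835 -0.1033  0.062 ]
```

View pics/w3c.png

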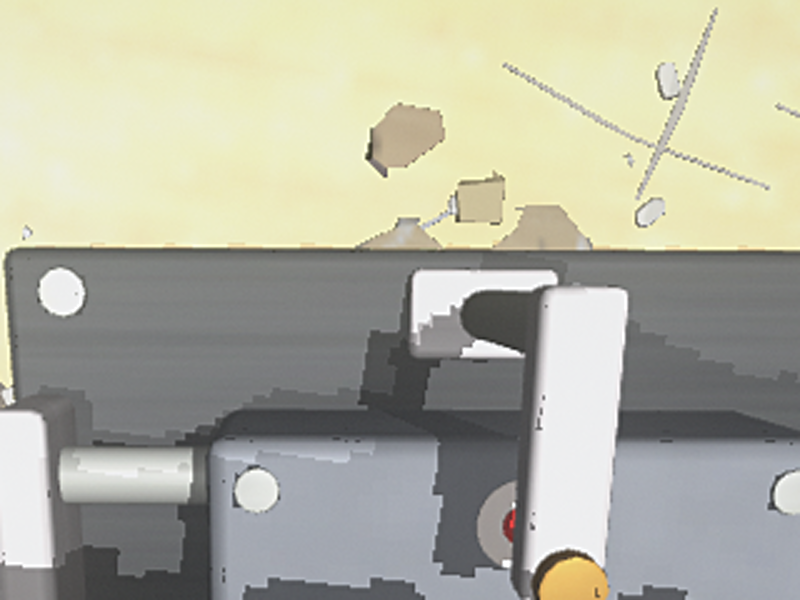

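In this view the red dot is half hidden behind the pointer's arm, at crop (512,525). The yellow needle's top is at (572,578) and hides its own tip. I'll take the yellow part's position from depth, since the needle is vertical.

Run:
```python
from h import *
np.set_printoptions(precision=4,suppress=True)
T=pose(); p,d=read_camera("wrist"); K,M,c=cam("wrist",T); print(T[:3,3])
hsv=cv2.cvtColor(p,cv2.COLOR_RGB2HSV)
m=cv2.inRange(hsv,np.array((15,120,100)),np.array((32,255,255)))>0
v,u=np.mgrid[0:480,0:640]; m&=((u-425)**2+(v-235)**2<35**2)&(d>0)
q=np.stack([(u-K[0,2])/K[0,0],-(v-K[1,2])/K[1,1],-np.ones(u.shape)],-1)*d[...,None]
w=q@M[:3,:3].T+M[:3,3]
print(m.sum(),w[m].min(0),w[m].max(0),np.median(w[m],0), u[m].min(),u[m].max(),v[m].min(),v[m].max())
for a in range(8): 
  s=m&(u%8==a)&(v%6==0)
  for r,P in zip(np.c_[u[s],v[s]][:4],w[s][:4]): print(r,P,end=' ')
print()
m=(d>0)&(w[...,2]>.085)&(w[...,2]<.103)&(abs(w[...,1]+.24)<.03)&(w[...,0]>.56)&(w[...,0]<.62)
r=cv2.minAreaRect((w[m][:,:2]*1000).astype(np.float32)); print("arm",m.sum(),r,w[m].mean(0))
R_=np.array([.5248,-.2095]);
```

```text
[ 0.5247 -0.2095  0.0721]
566 [ 0.5538 -0.2585  0.0618] [ 0.5722 -0.2356  0.1037] [ 0.5674 -0.2404  0.102 ] 415 442 223 249
[424 228] [ 0.5698 -0.2384  0.1014] [432 228] [ 0.5704 -0.2407  0.1025] [440 228] [ 0.5704 -0.2439  0.101 ] [416 234] [ 0.5672 -0.2363  0.1009] [425 228] [ 0.5699 -0.2386  0.1018] [433 228] [ 0.5706 -0.2409  0.1029] [417 234] [ 0.5675 -0.2363  0.1019] [425 234] [ 0.5676 -0.2394  0.1007] [426 228] [ 0.57   -0.2389  0.1021] [434 228] [ 0.5701 -0.2419  0.1009] [418 234] [ 0.5673 -0.2369  0.101 ] [426 234] [ 0.5682 -0.2391  0.1029] [419 228] [ 0.5694 -0.2369  0.1008] [427 228] [ 0.5704 -0.2388  0.1033] [435 228] [ 0.5705 -0.2419  0.1021] [419 234] [ 0.5675 -0.2371  0.1018] [420 228] [ 0.5697 -0.2369  0.1019] [428 228] [ 0.57   -0.2397  0.1015] [436 228] [ 0.5704 -0.2424  0.1016] [420 234] [ 0.5678 -0.2372  0.1026] [421 228] [ 0.5699 -0.2371  0.1025] [429 228] [ 0.5701 -0.2399  0.1019] [437 228] [ 0.5705 -0.2426  0.1019] [421 234] [ 0.5676 -0.2378  0.1015] [422 228] [ 0.5698 -0.2376  0.1018] [430 228] [ 0.5704 -0.24    0.1028] [438 228] [ 0.5705 -0.243   0.1017] [422 234] [ 0.5678 -0.2379  0.1023] [423 228] [ 0.5697 -0.2381  0.1012] [431 228] [ 0.5703 -0.2405  0.1022] [439 228] [ 0.5703 -0.2436  0.1008] [423 234] [ 0.5679 -0.2383  0.1022] 
arm 5015 ((584.7592163085938, -238.1058349609375), (44.430057525634766, 12.627521514892578), 8.030728340148926) [ 0.5857 -0.2369  0.0969]
```

Call:
drive_tool(moves="0 -0.001 0 0 -1; 0 -0.002 0 0 -1; 0 -0.002 0 0 -1; 0 -0.002 0 0 -1; 0 -0.002 0 0 -1; 0 -0.002 0 0 -1; 0 -0.002 0 0 -1; 0 -0.002 0 0 -1")

```text
time_s: 6.05
tool_pos: [0.5247, -0.2093, 0.0722]
tool_rot: [179.8, -0.1, 8.0]
force: [2.7, -6.3, 4.5]
grip_width: 0.0137
```

Call:
drive_tool(moves="0 0 0 0 -0.4; 0 0 0 0 0; 0 0 0 0 0; 0 0 -0.03 0 0; 0 0 -0.07 0 0; -0.02 0.01 -0.11 0 0; -0.04 0.02 -0.15 0 0; -0.06 0.03 -0.17 0 0")

```text
time_s: 6.85
tool_pos: [0.4691, -0.2451, 0.2446]
tool_rot: [179.9, -0.1, 8.2]
force: [0.9, -0.2, 0.3]
grip_width: 0.0432
```

Call:
drive_tool(moves="0 0 0 0 0; 0 0 0 0 0; 0 0 0 0 0; 0 0 0 0 0; 0 0 0 0 0; 0 0 0 0 0; 0 0 0 0 0; 0 0 0 0 0")

```text
time_s: 7.65
tool_pos: [0.4688, -0.2454, 0.2414]
tool_rot: [-180.0, 0.0, 8.1]
force: [-0.5, 0.5, 0.5]
grip_width: 0.0436
```

```bash
python3 look.py w4
python3 - <<'E'
from h import *
np.set_printoptions(precision=4,suppress=True)
T=pose(); K,M,c=cam("wrist",T); p=cv2.imread("pics/w4.png")[:,:,::-1]
for n,P in dict(mark=[.5653,-.2402,.062],ptr=[.5668,-.2405,.067],tab=[.5231,-.2078,.098]).items(): print(n,proj(P,K,M))
hsv=cv2.cvtColor(np.ascontiguousarray(p),cv2.COLOR_RGB2HSV); u=proj([.566,-.24,.065],K,M)
rd=blob(hsv,(0,150,90),(6,255,255),u,30); print("red",rd, rd and atz(rd,.062,K,M))
x,y=map(int,u); x=max(0,x-80);y=max(0,y-60)
cv2.imwrite("pics/w4c.png",cv2.resize(p[y:y+120,x:x+160,::-1],(800,600),interpolation=cv2.INTER_CUBIC)); print(x,y)
E
```

```text
[ 0.4688 -0.2455  0.2416] [179.9952  -0.0006   8.1035] 7.75 0.04346274533706078 [-0.2077 -0.9391  0.6915]
mark 0.62 [332.8  87.2] [ 0.5661 -0.2411  0.062 ]
pointer_tip 0.9 [332.2  84.1] [ 0.568  -0.2402  0.067 ]
nipple_top 0.83 [371.5 157.9] [ 0.5184 -0.2775  0.0892]
top mark 0.55 [378.5 210.1] [ 0.5605 -0.248   0.062 ]
top pointer_tip 0.69 [373.9 223. ] [ 0.5265 -0.234   0.067 ]
top pointer_tip 0.65 [376.4 207.2] [ 0.5673 -0.242   0.067 ]
mark [331.3781  88.0464]
ptr [332.2046  85.7229]
tab [280.3214 139.086 ]
red None None
251 26
```

View pics/w4c.png

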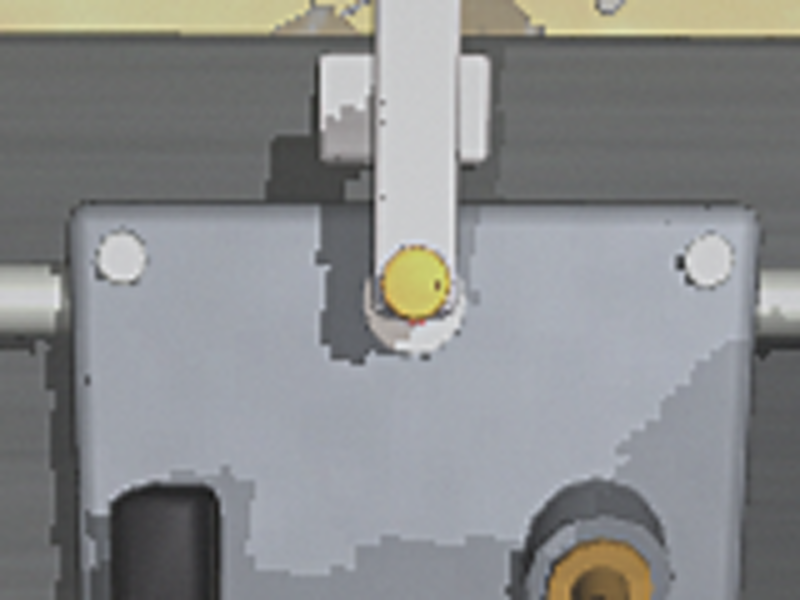

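The pointer's yellow top at crop (416,283) sits centred on the white disc, which spans columns 365–465, with red just showing at (417,322). The mark is therefore under the pointer. The nipple top by the network, (0.518, −0.2775), agrees with the nominal geometry. Next is the gun.

Call:
drive_tool(moves="0.006 -0.04 0 -8 0; 0.012 -0.08 0 -16 0; 0.018 -0.12 0 -24 0; 0.024 -0.16 0 -32 0; 0.03 -0.2 0 -40 0; 0.036 -0.24 0 -48 0; 0.041 -0.28 0 -56 0; 0.045 -0.31 0 -64 0")

```text
time_s: 8.85
tool_pos: [0.4692, 0.0707, 0.2419]
tool_rot: [180.0, -0.0, 72.6]
force: [-0.5, -0.1, -0.5]
grip_width: 0.0435
```

Call:
drive_tool(moves="0 0 0 -8 0.6; 0 0 0 -16 0.6; 0 0 0 -18 0.6; 0 0 0 -18 0.6; 0 0 0 -18 0.6; 0 0 0 -18 0.6; 0 0 0 -18 0.6; 0 0 0 -18 0.6")

```text
time_s: 9.65
tool_pos: [0.4696, 0.0677, 0.2415]
tool_rot: [180.0, 0.0, 90.1]
force: [0.1, 0.6, -0.1]
grip_width: 0.0693
```

Run:
```python
from h import *
np.set_printoptions(precision=4,suppress=True)
T=pose(); p,d=read_camera("wrist"); cv2.imwrite("pics/w5.png",p[:,:,::-1])
K,M,c=cam("wrist",T); o=get_obs(); print(o["tool_pos"],o["tool_rot"],o["time_s"],o["qpos"])
for t,z in {"gun_grip":.106,"gun_stand":0.03,"grease_gun":0}.items():
    for r in pinpoint("wrist",t)[:3]: print(t,r["conf"],np.round(r["uv"],1),atz(r["uv"],z,K,M))
v,u=np.mgrid[0:480,0:640]; q=np.stack([(u-K[0,2])/K[0,0],-(v-K[1,2])/K[1,1],-np.ones(u.shape)],-1)*d[...,None]
w=q@M[:3,:3].T+M[:3,3]
near=(d>0)&(abs(w[...,0]-.475)<.05)&(abs(w[...,1]-.135)<.05)
for lo,hi in [(.1345,.15),(.126,.15),(.115,.1335),(.05,.115),(.024,.034)]:
    m=near&(w[...,2]>lo)&(w[...,2]<hi)
    if m.sum()>10: print(lo,m.sum(),w[m].mean(0),w[m].min(0),w[m].max(0),cv2.minAreaRect((w[m][:,:2]*1000).astype(np.float32)))
```

```text
[0.4696 0.0677 0.2415] [179.999    0.0045  90.0862] 9.7 [ 24.5208  -2.7908 -34.4364 104.3227  -1.6084  77.984   -9.4627]
gun_grip 0.81 [337.6 114.7] [0.4815 0.1441 0.106 ]
gun_grip 0.67 [137.4   4.7] [0.3497 0.213  0.106 ]
gun_grip 0.61 [217.8 130.2] [0.3967 0.1334 0.106 ]
grease_gun 0.9 [335.2 115.3] [0.4834 0.143  0.    ]
0.1345 1024 [0.4803 0.1425 0.1367] [0.4692 0.1311 0.1345] [0.492  0.1537 0.1397] ((480.28875732421875, 142.47805786132812), (22.682247161865234, 22.663806915283203), 27.54753875732422)
0.126 1826 [0.4801 0.1427 0.134 ] [0.4646 0.1268 0.1261] [0.4966 0.1582 0.1397] ((480.3970031738281, 142.43228149414062), (28.016359329223633, 28.0655574798584), 69.73710632324219)
0.115 743 [0.4797 0.1431 0.1301] [0.4645 0.1268 0.1159] [0.4966 0.1582 0.1335] ((480.1891784667969, 142.53269958496094), (28.039743423461914, 28.433446884155273), 69.44200134277344)
0.024 183 [0.4672 0.147  0.0277] [0.4251 0.1225 0.0253] [0.4927 0.164  0.0336] ((455.4324035644531, 152.06927490234375), (41.088157653808594, 64.94728088378906), 69.01171875)
```

View pics/w5.png

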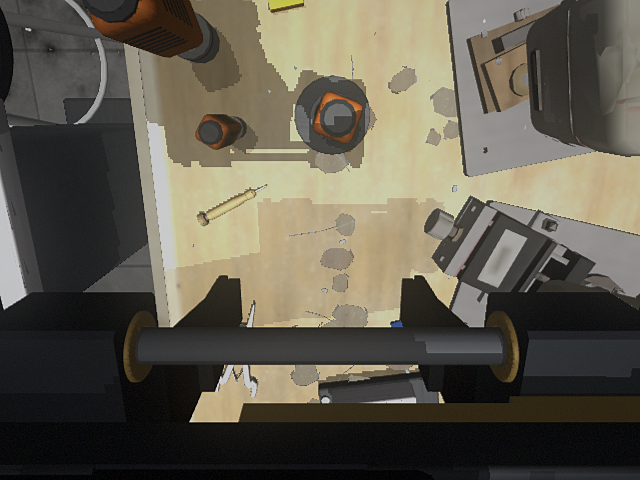

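The gun's barrel centre is at (0.480, 0.1427), with its sides at 69.7° and −20.3°. In the image it stands in its cup at (338,115), with the small gun at (218,132) and the large one at top left.

The moves cannot tilt the tool, so the gun has to be swivelled 25° between the fingers. I'll grip it at yaw −20.3° and lever its coupler against the rim of the fixed cup, leaning towards the robot, where the gripper body is clear of everything.

Call:
drive_tool(moves="0.01 0.002 0 8.5 0.6; 0.02 0.004 0 17 0.6; 0.03 0.006 0 25.5 0.6; 0.04 0.008 0 34 0.6; 0.05 0.009 0 42.5 0.6; 0.06 0.01 0 51 0.6; 0.07 0.0108 0 59.5 0.6; 0.075 0.0108 0 68 0.6")

```text
time_s: 10.65
tool_pos: [0.4802, 0.1438, 0.2415]
tool_rot: [-180.0, -0.0, 21.8]
force: [-0.5, -0.2, -0.1]
grip_width: 0.0697
```

Call:
drive_tool(moves="0 0 0 8.5 0.5; 0 0 0 17 0.5; 0 0 0 25.5 0.5; 0 0 0 34 0.5; 0 0 0 42.4 0.5; 0 0 0 42.4 0.5; 0 0 0 42.4 0.5; 0 0 0 42.4 0.5")

```text
time_s: 11.45
tool_pos: [0.4802, 0.1428, 0.2415]
tool_rot: [180.0, -0.0, -20.2]
force: [0.3, 0.2, -0.6]
grip_width: 0.0651
```

Run:
```python
from h import *
np.set_printoptions(precision=4,suppress=True)
o=get_obs(); print(o["tool_pos"],o["tool_rot"],o["time_s"],o["qpos"],o["grip_width"])
T=pose(); print("shift to gun, tool axes", T[:3,:3].T@(np.array([.4803,.1427,.087])-T[:3,3]))
```

```text
[0.4802 0.1428 0.2415] [179.995  -0.    -20.156] 11.45 [  19.6152    1.3137  -39.4167  101.0011    0.8568   77.9884 -130.1285] 0.06514528795985054
shift to gun, tool axes [0.0001 0.     0.1545]
```

Call:
drive_tool(moves="0 0 0.03 0 0.4; 0 0 0.065 0 0.3; 0 0 0.1 0 0.3; 0 0 0.13 0 0.3; 0 0 0.154 0 0.3; 0 0 0.154 0 0.3; 0 0 0.154 0 0.3; 0 0 0.154 0 0.3", grip_force=12)

```text
time_s: 12.25
tool_pos: [0.4815, 0.1432, 0.0891]
tool_rot: [-179.9, -0.1, -20.3]
force: [0.6, 0.3, -0.5]
grip_width: 0.0566
```

Call:
drive_tool(moves="0 0 0 0 0; 0 0 0 0 -0.3; 0 0 0 0 -1; 0 0 0 0 -1; 0 0 0 0 -1; 0 0 -0.004 0 -1; 0 0 -0.008 0 -1; 0 0 -0.012 0 -1")

```text
time_s: 13.05
tool_pos: [0.48, 0.1427, 0.0996]
tool_rot: [180.0, 0.0, -20.3]
force: [-0.1, 0.3, -3.0]
grip_width: 0.0279
```

Call:
drive_tool(moves="-0.008 0 0 0 -1; -0.016 0 0 0 -1; -0.024 0 0 0 -1; -0.032 0 0 0 -1; -0.039 0 0 0 -1; -0.043 0 0 0 -1; -0.043 0 0 0 -1; -0.043 0 0 0 -1")

```text
time_s: 13.85
tool_pos: [0.4392, 0.1579, 0.0993]
tool_rot: [180.0, 0.1, -20.3]
force: [-0.6, -0.2, -2.0]
grip_width: 0.0283
```

Run:
```python
from h import *
np.set_printoptions(precision=4,suppress=True)
o=get_obs(); print(o["tool_pos"],o["force"],o["wrist_torque"],o["grip_width"],o["time_s"])
p,d=read_camera("scene"); K,M,c=cam("scene"); cv2.imwrite("pics/s6.png",p[:,:,::-1])
T=pose();x=T[:3,0]; G=T[:3,3]-.019*T[:3,2]
for th in (0,12,25):
  a=np.radians(th); ax=x*np.sin(a)-np.array([0,0,1])*np.cos(a)
  print(th,proj(G,K,M),proj(G+.1*ax,K,M),proj(G-.031*ax,K,M))
u=proj(G,K,M).astype(int); cv2.imwrite("pics/s6c.png",cv2.resize(p[u[1]-50:u[1]+70,u[0]-80:u[0]+80,::-1],(800,600),interpolation=cv2.INTER_CUBIC)); print(u-[80,50])
```

```text
[0.4392 0.1579 0.0993] [-0.5719 -0.178  -2.0382] [ 0.0565 -0.0195  0.036 ] 0.028293942800803995 13.85
0 [245.4286 290.948 ] [249.8445 322.1509] [243.9454 280.4671]
12 [245.4286 290.948 ] [248.6343 313.78  ] [244.3365 283.1696]
25 [245.4286 290.948 ] [247.2031 303.8499] [244.8176 286.5054]
[165 240]
```

View pics/s6c.png

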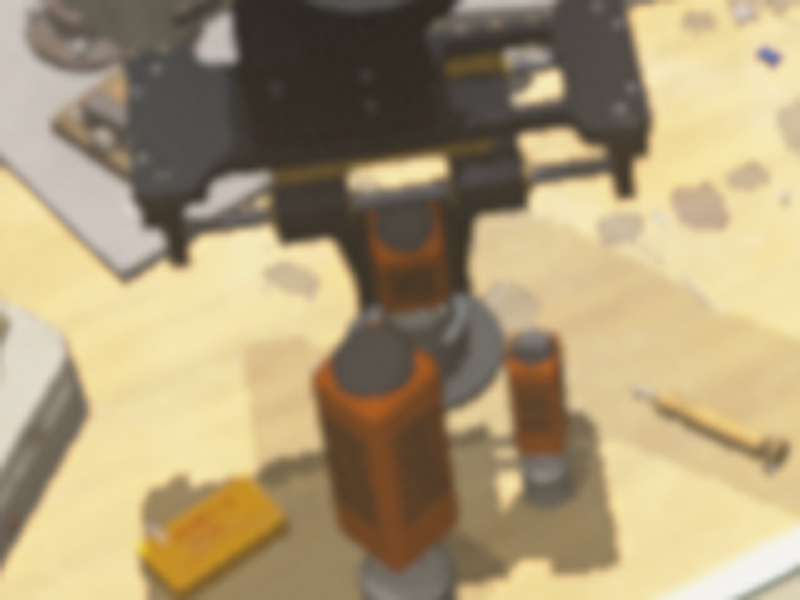

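The gun at crop (405,260) leans towards the camera and its barrel is foreshortened, so the swivel worked. I'll lift out, firm up the grip and measure the tilt with the wrist camera.

Call:
drive_tool(moves="0 0 0 0 -1; 0.004 0 -0.01 0 -1; 0.006 0 -0.03 0 -1; 0.01 0 -0.06 0 -1; 0.01 0 -0.1 0 -1; 0.01 0 -0.13 0 -1; 0.01 0 -0.13 0 -1; 0.01 0 -0.13 0 -1", grip_force=60)

```text
time_s: 14.7
tool_pos: [0.4495, 0.1542, 0.2299]
tool_rot: [-180.0, -0.0, -20.3]
force: [-0.1, -0.2, -3.1]
grip_width: 0.0277
```

```bash
cat > tilt.py <<'E'
from h import *
import sys
np.set_printoptions(precision=4,suppress=True)
o=get_obs(); p,d=read_camera("wrist"); K,M,c=cam("wrist",np.eye(4)); cv2.imwrite(f"pics/{sys.argv[1]}.png",p[:,:,::-1])
print(o["tool_pos"],o["tool_rot"],o["force"],o["grip_width"],o["time_s"])
v,u=np.mgrid[0:480,0:640]; q=np.stack([(u-K[0,2])/K[0,0],-(v-K[1,2])/K[1,1],-np.ones(u.shape)],-1)*d[...,None]
w=q@M[:3,:3].T+M[:3,3]   # tool frame
hsv=cv2.cvtColor(p,cv2.COLOR_RGB2HSV); org=cv2.inRange(hsv,np.array((3,120,40)),np.array((16,255,255)))>0
m=(d>0)&(abs(w[...,1])<.013)&(w[...,0]>-.04)&(w[...,0]<.08)&(w[...,2]>-.06)&(w[...,2]<.08)
print("all",m.sum(),"orange",(m&org).sum())
mm=m&org; 
for z in np.arange(-.05,.08,.005):
    s=m&(abs(w[...,2]-z)<.0025)
    if s.sum()>3: print(round(z,4),s.sum(),"x med %.4f max %.4f y %.4f..%.4f"%(np.median(w[s][:,0]),w[s][:,0].max(),w[s][:,1].min(),w[s][:,1].max()),"orange",(s&org).sum())
E
python3 tilt.py w7
```

```text
[0.4495 0.1542 0.2299] [-179.9858   -0.041   -20.3049] [-0.0816 -0.2208 -3.1207] 0.027731270130565477 14.7
all 12014 orange 6497
-0.05 728 x med -0.0022 max 0.0016 y -0.0098..0.0091 orange 0
-0.045 1039 x med -0.0085 max 0.0108 y -0.0121..0.0115 orange 4
-0.04 725 x med 0.0104 max 0.0129 y -0.0130..0.0130 orange 716
-0.035 989 x med 0.0123 max 0.0147 y -0.0130..0.0130 orange 788
-0.03 862 x med 0.0146 max 0.0171 y -0.0130..0.0130 orange 648
-0.025 752 x med 0.0168 max 0.0195 y -0.0130..0.0129 orange 569
-0.02 684 x med 0.0189 max 0.0214 y -0.0130..0.0130 orange 514
-0.015 635 x med 0.0211 max 0.0238 y -0.0130..0.0129 orange 472
-0.01 609 x med 0.0232 max 0.0260 y -0.0129..0.0130 orange 442
-0.005 539 x med 0.0254 max 0.0271 y -0.0130..0.0130 orange 370
-0.0 526 x med 0.0275 max 0.0299 y -0.0130..0.0130 orange 399
0.005 482 x med 0.0296 max 0.0319 y -0.0130..0.0130 orange 482
0.01 447 x med 0.0317 max 0.0338 y -0.0129..0.0128 orange 447
0.015 424 x med 0.0339 max 0.0363 y -0.0130..0.0130 orange 424
0.02 244 x med 0.0356 max 0.0364 y -0.0129..0.0128 orange 218
0.025 6 x med 0.0358 max 0.0359 y -0.0103..0.0098 orange 4
0.035 63 x med 0.0341 max 0.0355 y -0.0045..0.0040 orange 0
0.04 580 x med 0.0391 max 0.0463 y -0.0097..0.0091 orange 0
0.045 777 x med 0.0403 max 0.0488 y -0.0130..0.0130 orange 0
0.05 219 x med 0.0471 max 0.0505 y -0.0127..0.0127 orange 0
0.055 246 x med 0.0493 max 0.0522 y -0.0129..0.0130 orange 0
0.06 226 x med 0.0517 max 0.0546 y -0.0126..0.0126 orange 0
0.065 199 x med 0.0533 max 0.0559 y -0.0129..0.0129 orange 0
0.07 13 x med 0.0506 max 0.0546 y -0.0124..0.0125 orange 0
```

View pics/w7.png

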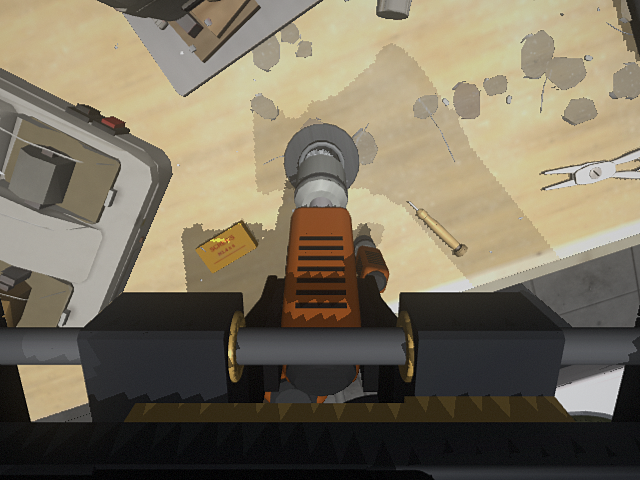

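The barrel's front face slopes 23.2° from the tool axis, against a target of 25°, so it is well within the 8° allowance. The image shows the gun held upright in frame from (320,310) to the mouth at (322,165), the driver at (437,230) and the packet at (227,247), both undisturbed. Now back to the nipple.

Call:
drive_tool(moves="0.015 0.037 0 -3 -1; 0.033 0.082 0 -7 -1; 0.051 0.127 0 -12 -1; 0.069 0.172 0 -17 -1; 0.087 0.217 0 -22 -1; 0.105 0.262 0 -28.3 -1; 0.123 0.307 0 -28.3 -1; 0.141 0.35 0 -28.3 -1")

```text
time_s: 15.55
tool_pos: [0.4586, -0.2247, 0.2274]
tool_rot: [-179.9, 0.2, 8.0]
force: [1.9, 1.1, -1.5]
grip_width: 0.0276
```

Run:
```python
from h import *
o=get_obs(); print(o["tool_pos"],o["tool_rot"],o["qpos"])
```

```text
[ 0.45861289 -0.22468734  0.2273625 ] [-179.89484735    0.19163098    7.99202447] [ 37.68267483   2.10393192 -14.8849109  101.58834691   0.56348261
  76.59734168 -59.33348854]
```

Call:
drive_tool(moves="-0.003 0.03 0 0 -1; -0.006 0.0623 0 0 -1; -0.006 0.0623 0.02 0 -1; -0.006 0.0623 0.034 0 -1; -0.006 0.0623 0.034 0 -1; -0.006 0.0623 0.034 0 -1; -0.006 0.0623 0.034 0 -1; -0.006 0.0623 0.034 0 -1")

```text
time_s: 16.35
tool_pos: [0.4635, -0.2852, 0.1965]
tool_rot: [179.9, -0.1, 8.1]
force: [0.2, -0.1, -2.4]
grip_width: 0.0278
```

```bash
python3 tilt.py w8 | egrep -v "orange [0-9]{1,2}$"
python3 - <<'E'
from h import *
np.set_printoptions(precision=4,suppress=True)
T=pose(); K,M,c=cam("wrist",T); print(T[:3,3])
for t,z in {"nipple_top":.0892,"gun_mouth":.1164,"mark":.062}.items():
    for r in pinpoint("wrist",t)[:2]: print(t,r["conf"],np.round(r["uv"],1),T[:3,:3].T@(atz(r["uv"],z,K,M)-T[:3,3]))
xs=np.array([.9903,.1392,0]);ax=-np.sin(np.radians(25))*xs+np.array([0,0,np.cos(np.radians(25))])
N=np.array([.5184,-.2777,.0892]); print("nip in tool",T[:3,:3].T@(N-T[:3,3]),proj(N,K,M),"base",proj(N-.03*ax,K,M))
Kt=cam("wrist",T); mo=T[:3,:3]@np.array([.0433,0,.0737])+T[:3,3]; print("mouth",proj(mo,K,M))
p=cv2.imread("pics/w8.png"); cv2.imwrite("pics/w8c.png",cv2.resize(p[60:300,160:480],(800,600),interpolation=cv2.INTER_CUBIC))
E
```

```text
[ 0.4635 -0.2852  0.1965] [179.9312  -0.0712   8.0617] [ 0.2479 -0.0773 -2.4192] 0.02784591391118501 16.35
all 12014 orange 6482
-0.04 724 x med 0.0106 max 0.0131 y -0.0129..0.0127 orange 713
-0.035 978 x med 0.0124 max 0.0149 y -0.0130..0.0130 orange 770
-0.03 845 x med 0.0147 max 0.0172 y -0.0130..0.0129 orange 648
-0.025 763 x med 0.0169 max 0.0196 y -0.0129..0.0130 orange 569
-0.02 695 x med 0.0190 max 0.0219 y -0.0130..0.0130 orange 505
-0.015 631 x med 0.0212 max 0.0235 y -0.0130..0.0130 orange 486
-0.01 596 x med 0.0233 max 0.0257 y -0.0129..0.0129 orange 424
-0.005 561 x med 0.0254 max 0.0287 y -0.0130..0.0130 orange 385
-0.0 514 x med 0.0275 max 0.0299 y -0.0130..0.0130 orange 381
0.005 500 x med 0.0296 max 0.0320 y -0.0129..0.0130 orange 500
0.01 436 x med 0.0318 max 0.0338 y -0.0127..0.0129 orange 436
0.015 418 x med 0.0339 max 0.0362 y -0.0129..0.0130 orange 418
0.02 246 x med 0.0357 max 0.0364 y -0.0127..0.0130 orange 237
[ 0.4634 -0.2853  0.1965]
nipple_top 0.67 [319.1 151.6] [ 0.0535 -0.0012  0.1073]
gun_mouth 0.71 [325.1 174.7] [0.0424 0.0025 0.0801]
mark 0.72 [279.7  65.1] [ 0.1086 -0.0279  0.1345]
nip in tool [0.0554 0.     0.1073] [320.8968 148.5504] base [320.8727 126.9741]
mouth [320.8587 174.8456]
```

View pics/w8c.png

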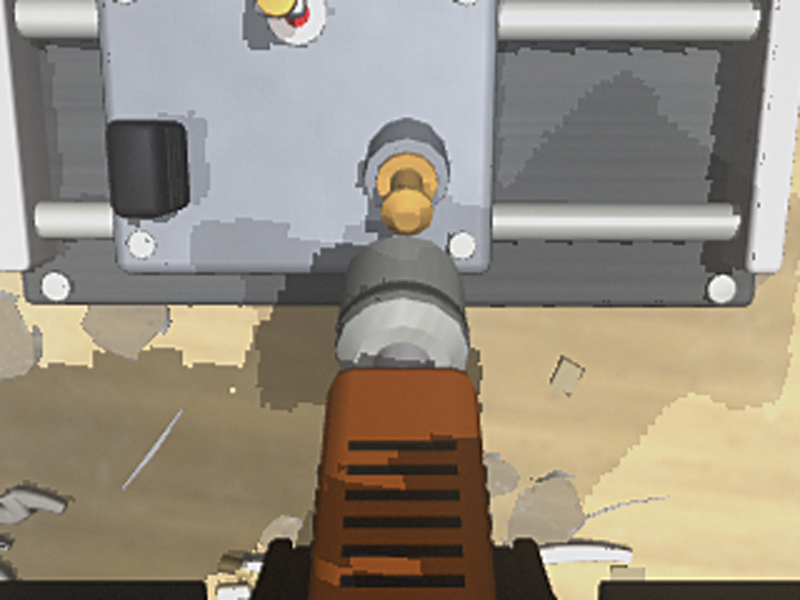

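The gun (crop column 404) and the nipple head (column 406) are aligned sideways to under 1 mm. In the tilt plane the mouth is about 3 mm off the nipple's axis, so I'll correct that on the way in and stop just before the balls meet the head.

Call:
drive_tool(moves="-0.002 0 0.004 0 -1; -0.002 0 0.008 0 -1; 0.001 0 0.014 0 -1; 0.004 0 0.02 0 -1; 0.007 0 0.026 0 -1; 0.01 0 0.032 0 -1; 0.0143 0 0.0382 0 -1; 0.0143 0 0.0382 0 -1")

```text
time_s: 17.35
tool_pos: [0.4776, -0.2833, 0.1565]
tool_rot: [-180.0, -0.0, 8.0]
force: [0.9, -0.2, -2.8]
grip_width: 0.028
```

```bash
python3 tilt.py w9 | egrep "^\[|^-?0.0[1-4]? |^0.0[67]|^-0.03 "
python3 - <<'E'
import cv2
p=cv2.imread("pics/w9.png"); cv2.imwrite("pics/w9c.png",cv2.resize(p[60:300,160:480],(800,600),interpolation=cv2.INTER_CUBIC))
E
```

```text
[ 0.4776 -0.2833  0.1565] [-179.988    -0.0018    8.0377] [ 0.9429 -0.1672 -2.761 ] 0.02799754548944424 17.35
-0.04 736 x med 0.0105 max 0.0127 y -0.0130..0.0128 orange 725
-0.03 835 x med 0.0147 max 0.0172 y -0.0130..0.0130 orange 648
-0.02 697 x med 0.0190 max 0.0220 y -0.0130..0.0129 orange 529
-0.01 593 x med 0.0233 max 0.0257 y -0.0129..0.0128 orange 426
-0.0 513 x med 0.0276 max 0.0294 y -0.0129..0.0128 orange 371
0.01 450 x med 0.0317 max 0.0342 y -0.0130..0.0129 orange 450
0.02 243 x med 0.0357 max 0.0365 y -0.0128..0.0128 orange 230
0.04 600 x med 0.0390 max 0.0464 y -0.0096..0.0093 orange 0
0.06 238 x med 0.0515 max 0.0544 y -0.0125..0.0128 orange 0
0.065 188 x med 0.0534 max 0.0560 y -0.0128..0.0129 orange 0
0.07 14 x med 0.0510 max 0.0547 y -0.0130..0.0125 orange 0
```

View pics/w9c.png

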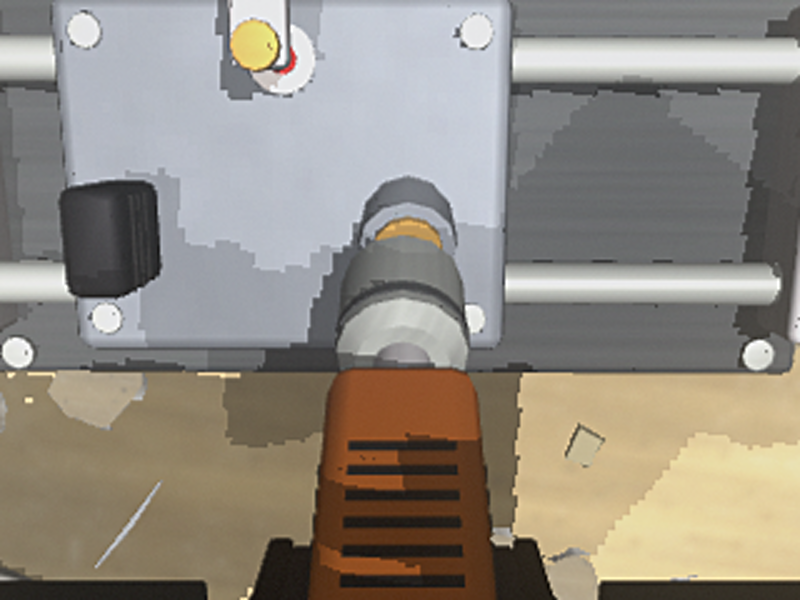

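The coupler (crop column 403) is over the nipple head with only the boss showing (column 408), and there is no contact force yet. Pressing on along the axis with a 1 mm sideways correction.

Call:
drive_tool(moves="0.001 0.001 0.002 0 -1; 0.002 0.001 0.004 0 -1; 0.003 0.001 0.006 0 -1; 0.004 0.001 0.008 0 -1; 0.0046 0.001 0.01 0 -1; 0.0055 0.001 0.012 0 -1; 0.0064 0.001 0.0138 0 -1; 0.0064 0.001 0.0138 0 -1")

```text
time_s: 18.2
tool_pos: [0.4829, -0.2838, 0.1452]
tool_rot: [180.0, 0.1, 8.0]
force: [-5.3, 1.9, 10.6]
grip_width: 0.0276
```

```bash
python3 tilt.py w10 | egrep "^\[|orange"
python3 - <<'E'
import cv2
p=cv2.imread("pics/w10.png"); cv2.imwrite("pics/w10c.png",cv2.resize(p[60:300,160:480],(800,600),interpolation=cv2.INTER_CUBIC))
E
```

```text
[ 0.4829 -0.2838  0.1452] [179.9824   0.0717   7.9954] [-5.2591  1.9426 10.6108] 0.027623868425748436 18.2
all 12393 orange 6485
-0.05 763 x med -0.0020 max 0.0018 y -0.0093..0.0098 orange 0
-0.045 1010 x med -0.0086 max -0.0005 y -0.0122..0.0116 orange 5
-0.04 727 x med 0.0105 max 0.0126 y -0.0130..0.0127 orange 720
-0.035 983 x med 0.0124 max 0.0150 y -0.0130..0.0130 orange 779
-0.03 849 x med 0.0146 max 0.0171 y -0.0130..0.0130 orange 639
-0.025 756 x med 0.0168 max 0.0195 y -0.0130..0.0129 orange 572
-0.02 685 x med 0.0190 max 0.0213 y -0.0129..0.0130 orange 515
-0.015 654 x med 0.0212 max 0.0237 y -0.0129..0.0130 orange 487
-0.01 585 x med 0.0233 max 0.0258 y -0.0130..0.0129 orange 411
-0.005 569 x med 0.0255 max 0.0273 y -0.0129..0.0129 orange 400
-0.0 501 x med 0.0276 max 0.0302 y -0.0130..0.0130 orange 366
0.005 487 x med 0.0296 max 0.0316 y -0.0129..0.0129 orange 487
0.01 441 x med 0.0317 max 0.0337 y -0.0130..0.0129 orange 441
0.015 423 x med 0.0339 max 0.0358 y -0.0130..0.0130 orange 423
0.02 252 x med 0.0356 max 0.0365 y -0.0128..0.0130 orange 236
0.025 10 x med 0.0357 max 0.0359 y -0.0116..0.0113 orange 4
0.035 196 x med 0.0380 max 0.0442 y -0.0069..0.0075 orange 0
0.04 945 x med 0.0389 max 0.0470 y -0.0128..0.0129 orange 0
0.045 283 x med 0.0443 max 0.0488 y -0.0129..0.0130 orange 0
0.05 231 x med 0.0474 max 0.0502 y -0.0130..0.0123 orange 0
0.055 245 x med 0.0494 max 0.0527 y -0.0129..0.0130 orange 0
0.06 239 x med 0.0515 max 0.0543 y -0.0130..0.0127 orange 0
0.065 59 x med 0.0501 max 0.0547 y -0.0127..0.0130 orange 0
0.07 125 x med 0.0554 max 0.0582 y -0.0090..0.0075 orange 0
0.075 278 x med 0.0552 max 0.0600 y -0.0116..0.0112 orange 0
```

The axial reaction is about 14 N, which matches the spring law. The coupler has moved about 4 mm into the barrel, so it is home and compressing. About 4.5 mm more.

Call:
drive_tool(moves="0.0005 0 0.001 0 -1; 0.001 0 0.002 0 -1; 0.0015 0 0.0032 0 -1; 0.0021 0 0.0045 0 -1; 0.0021 0 0.0045 0 -1; 0.0021 0 0.0045 0 -1; 0.0021 0 0.0045 0 -1; 0.0021 0 0.0045 0 -1")

```text
time_s: 19.05
tool_pos: [0.4846, -0.2836, 0.1412]
tool_rot: [180.0, 0.1, 8.0]
force: [-6.6, 1.3, 12.6]
grip_width: 0.0276
```

```bash
python3 tilt.py w11 | egrep "^\[|^-0.03 |^0.01 |^0.0[2-7]"; python3 look.py w11b
python3 - <<'E'
import cv2
p=cv2.imread("pics/w11b.png"); cv2.imwrite("pics/w11c.png",cv2.resize(p[60:300,160:480],(800,600),interpolation=cv2.INTER_CUBIC))
E
```

```text
[ 0.4846 -0.2836  0.1412] [179.9811   0.0948   7.9827] [-6.5776  1.2991 12.5657] 0.02764387495414689 19.05
-0.03 824 x med 0.0147 max 0.0173 y -0.0130..0.0130 orange 642
0.01 453 x med 0.0317 max 0.0339 y -0.0127..0.0129 orange 453
0.02 241 x med 0.0357 max 0.0364 y -0.0128..0.0129 orange 215
0.025 14 x med 0.0359 max 0.0359 y -0.0111..0.0117 orange 4
0.03 30 x med 0.0372 max 0.0397 y -0.0062..0.0054 orange 0
0.035 787 x med 0.0379 max 0.0447 y -0.0124..0.0121 orange 0
0.04 343 x med 0.0423 max 0.0459 y -0.0130..0.0128 orange 0
0.045 246 x med 0.0455 max 0.0482 y -0.0129..0.0129 orange 0
0.05 260 x med 0.0471 max 0.0506 y -0.0130..0.0128 orange 0
0.055 246 x med 0.0494 max 0.0526 y -0.0128..0.0129 orange 0
0.06 104 x med 0.0498 max 0.0530 y -0.0130..0.0127 orange 0
0.065 43 x med 0.0542 max 0.0564 y -0.0061..0.0128 orange 0
0.07 342 x med 0.0530 max 0.0582 y -0.0113..0.0109 orange 0
0.075 195 x med 0.0574 max 0.0793 y -0.0122..0.0128 orange 0
[ 0.4846 -0.2836  0.1412] [179.9816   0.0945   7.9842] 19.2 0.027900637421770274 [-6.9597  2.7291 11.9049]
mark 0.67 [271.4  92.8] [ 0.5683 -0.2438  0.062 ]
pointer_tip 0.67 [264.9  91.1] [ 0.5686 -0.2408  0.067 ]
pointer_tip 0.19 [324.1 170.6] [ 0.53   -0.2791  0.067 ]
nipple_top 0.63 [321.  172.5] [ 0.5318 -0.277   0.0892]
top mark 0.86 [378.1 211.3] [ 0.5574 -0.2468  0.062 ]
top pointer_tip 0.67 [377.3 209. ] [ 0.5626 -0.2442  0.067 ]
top pointer_tip 0.58 [377.4 207. ] [ 0.5678 -0.2446  0.067 ]
```

View pics/w11c.png

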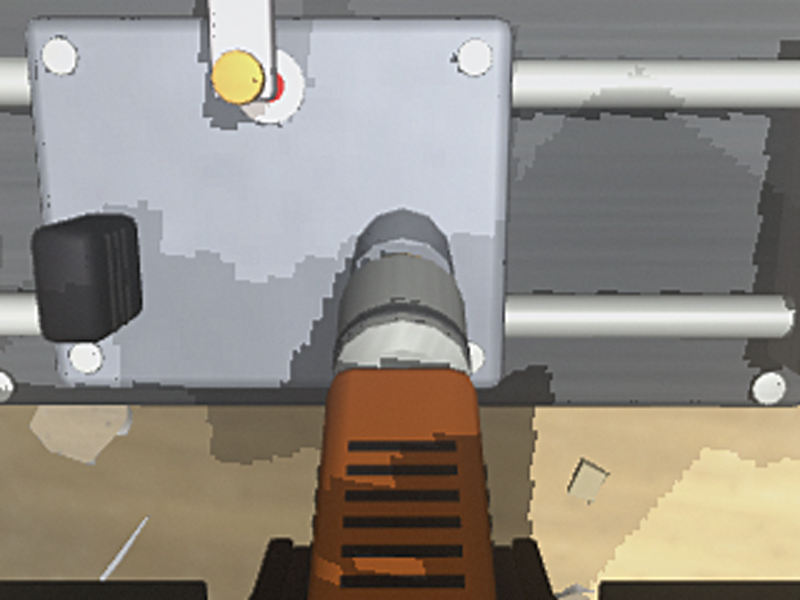

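Run:
```python
from h import *
np.set_printoptions(precision=4,suppress=True)
T=pose(); K,M,c=cam("wrist",T); p=cv2.cvtColor(cv2.imread("pics/w11b.png"),cv2.COLOR_BGR2RGB)
ys=np.array([-.1392,.9903]);xs=np.array([.9903,.1392])
mk=atz((268.8,96.8),.062,K,M)[:2]
hsv=cv2.cvtColor(p,cv2.COLOR_RGB2HSV); ye=blob(hsv,(18,120,100),(32,255,255),(255,91),15); rd=blob(hsv,(0,150,90),(6,255,255),(270,95),15)
for z in (.095,.099,.102): 
  pt=atz(ye,z,K,M)[:2]; print(z,pt,"mark",mk,"ptr-mark along y %.4f x %.4f"%((pt-mk)@ys,(pt-mk)@xs))
print(ye,rd,atz(rd,.062,K,M))
# triangulate yellow top with w4 view (pose .4688,-.2455,.2416 yaw 8.10)
T4=np.eye(4);T4[:3,:3]=R.from_euler('xyz',[180,0,8.10],degrees=True).as_matrix();T4[:3,3]=[.4688,-.2455,.2416]
K4,M4,_=cam("wrist",T4); p4=cv2.cvtColor(cv2.imread("pics/w4.png"),cv2.COLOR_BGR2RGB); h4=cv2.cvtColor(p4,cv2.COLOR_RGB2HSV)
y4=blob(h4,(18,120,100),(32,255,255),(334,83),15); 
for z in (.067,.095,.102): print("w4 yellow",z,atz(y4,z,K4,M4))
print("w4 disc (5x crop centre 415,~305)",atz((251+415/5,26+305/5),.062,K4,M4))
# tab position now vs at w4 by depth
T=pose(); p,d=read_camera("wrist"); v,u=np.mgrid[0:480,0:640]; q=np.stack([(u-K[0,2])/K[0,0],-(v-K[1,2])/K[1,1],-np.ones(u.shape)],-1)*d[...,None]
w=q@M[:3,:3].T+M[:3,3]
m=(d>0)&(w[...,2]>.094)&(w[...,2]<.104)&(abs(w[...,0]-.523)<.025)&(abs(w[...,1]+.208)<.02); print("tab",m.sum(),w[m].mean(0),cv2.minAreaRect((w[m][:,:2]*1000).astype(np.float32)))
```

```text
0.095 [ 0.5671 -0.2389] mark [ 0.566  -0.2426] ptr-mark along y 0.0035 x 0.0016
0.099 [ 0.567  -0.2396] mark [ 0.566  -0.2426] ptr-mark along y 0.0029 x 0.0014
0.102 [ 0.5669 -0.24  ] mark [ 0.566  -0.2426] ptr-mark along y 0.0024 x 0.0012
(253.0924369747899, 91.08403361344538, 238.0) (271.10526315789474, 94.78947368421052, 19.0) [ 0.5673 -0.2438  0.062 ]
w4 yellow 0.067 [ 0.5689 -0.2408  0.067 ]
w4 yellow 0.095 [ 0.567  -0.2403  0.095 ]
w4 yellow 0.102 [ 0.5665 -0.2401  0.102 ]
w4 disc (5x crop centre 415,~305) [ 0.5664 -0.2421  0.062 ]
tab 1273 [ 0.5234 -0.2101  0.0974] ((522.835693359375, -209.42050170898438), (23.610015869140625, 14.440227508544922), 7.8783860206604)
```

Compression measures about 8.7 mm. The mark is 1.5–2.5 mm short of the pointer along the slide, within the 4 mm allowed. A small side load of about 3 N still pushes the carriage towards −y, so I'll relieve it with a 1.5 mm shift and check again.

Call:
drive_tool(moves="0 -0.0005 0 0 -1; 0 -0.001 0 0 -1; 0 -0.0015 0 0 -1; 0 -0.0015 0 0 -1; 0 -0.0015 0 0 -1; 0 -0.0015 0 0 -1; 0 -0.0015 0 0 -1; 0 -0.0015 0 0 -1")

```text
time_s: 20.35
tool_pos: [0.4845, -0.2833, 0.1415]
tool_rot: [179.9, 0.1, 7.9]
force: [-6.6, 0.1, 12.2]
grip_width: 0.0274
```

```bash
python3 tilt.py w12 | egrep "^\[|^-0.03 |^0.01 |^0.0[3-6]"
python3 - <<'E'
from h import *
np.set_printoptions(precision=4,suppress=True)
T=pose(); p,d=read_camera("wrist"); K,M,c=cam("wrist",T); v,u=np.mgrid[0:480,0:640]; q=np.stack([(u-K[0,2])/K[0,0],-(v-K[1,2])/K[1,1],-np.ones(u.shape)],-1)*d[...,None]
w=q@M[:3,:3].T+M[:3,3]
m=(d>0)&(w[...,2]>.094)&(w[...,2]<.104)&(abs(w[...,0]-.523)<.025)&(abs(w[...,1]+.208)<.02); print("tab",w[m].mean(0))
o=get_obs(); print(o["force"],o["time_s"])
E
```

```text
[ 0.4845 -0.2833  0.1415] [179.8709   0.0659   7.94  ] [-6.5702  0.0717 12.2391] 0.027436682633961606 20.35
-0.03 833 x med 0.0147 max 0.0172 y -0.0130..0.0130 orange 641
0.01 443 x med 0.0318 max 0.0338 y -0.0130..0.0130 orange 443
0.03 4 x med 0.0379 max 0.0387 y -0.0019..0.0020 orange 0
0.035 788 x med 0.0378 max 0.0447 y -0.0124..0.0116 orange 0
0.04 374 x med 0.0421 max 0.0459 y -0.0130..0.0128 orange 0
0.045 239 x med 0.0456 max 0.0483 y -0.0124..0.0129 orange 0
0.05 256 x med 0.0474 max 0.0502 y -0.0130..0.0128 orange 0
0.055 251 x med 0.0494 max 0.0526 y -0.0129..0.0130 orange 0
0.06 120 x med 0.0502 max 0.0530 y -0.0125..0.0128 orange 0
0.065 22 x med 0.0542 max 0.0553 y -0.0060..0.0128 orange 0
tab [ 0.5233 -0.2101  0.0974]
[-7.1823 -0.3977 12.6157] 20.45
```

The side load is now about 0–1 N and the carriage has not moved. The gun is still held at about 23° and compressed about 8 mm. Handing in.

```bash
python3 -c "
from cell import *
print(sign_off())"
```

```text
the job is handed in; nothing more can be done
None
```

I handed the job in at about 20.5 s, with the gun still held and pressed onto the nipple; `sign_off()` reports no verdict. I dragged the carriage by its tab until the mark was under the pointer. The moves cannot tilt the tool, so I gripped the gun in its stand and levered it against the cup's rim until it sat at about 23° between the fingers. I then pressed it onto the nipple along its axis.

**Last checks**
- **Spring:** the barrel is pushed on about 8–8.7 mm of 12, measured from wrist depth. The axial reaction of about 16 N fits the spring law with the coupler home.
- **Angle:** the gun is about 2° off the nipple's axis, against 8° allowed.
- **Grip:** the fingers hold the barrel at 60 N, with the opening steady at 27.5 mm.
- **Side load:** it is about 0–1 N after a small final correction, and the carriage did not move.
- **Bystanders:** I never came near the pliers, driver or packet, but took no final measurement of their positions.

**Weakest point:** my estimates of the mark's offset from the pointer along the slide did not all agree. They ranged from 1.3 to 3.5 mm depending on view and assumed height, most between 1.5 and 2.5 mm, with up to 1.6 mm across. I accepted this as inside the 4 mm limit and did not disturb the seated coupler to improve it.

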